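# Shut off the air to the bioprinter at the valve box

## Robot

A 7-joint arm with a two-finger parallel gripper is mounted at the origin on the work surface. World frame = base frame: x ahead of the robot, y to its left, z up, the work surface at z = 0. Lengths are in mm, angles in rad, forces in N, time in s.
With the tool pointing down it reaches from about 350 to 900 mm from the base axis. Payload 19.9 kg.
Tool frame: the origin (TCP) lies at the very end of the fingers, on their centre line; the grasp point (between the pads) lies 19 mm behind it (ctrl.tcp_to_grasp is the distance from the TCP to the grasp point, in mm); z points along the fingers, x is the direction in which the jaws open and shut, and the axes are right-handed (so a half turn about z gives the same grasp; the last joint's range is limited). The gripper opens to 94 mm and grips with 3 to 60 N. Pads are 16 mm wide; open, the fingers measure 119 mm over their backs; the gripper's body (75 mm by 177 mm) begins 78 mm behind the grasp point.
Start: joints at [1.234, 0.417, -0.01, 1.614, 0.005, 1.111, -0.053], TCP at [182.184, -597.836, 205.425] pointing down, gripper open.
Joint ranges: [-2.81, 2.81], [-0.39, 2.02], [-1.27, 1.25], [0.06, 2.57], [-1.19, 4.33], [0.19, 2], [-2.82, 2.82]. Speed limits (rad/s): [1.89, 1.89, 2.39, 2.39, 3.01, 3.01, 3.01].

## Interface

Orientations are given as [roll, pitch, yaw] about the fixed x, y, z axes, in that order (R = Rz(yaw) Ry(pitch) Rx(roll)).
In Python, from bench import ctrl, eyes, finder gives the robot as it stands.
- The arm moves only by the shell command python3 -m pendant 'ROWS'. ROWS is text: rows parted by semicolons, each of 7 numbers parted by spaces: the opening, from -1 (shut) to 1 (fully open), then the shift along the tool's x, y, z normalised to -1 to 1, where 1 is 0.05 m, then the turn, a rotation vector about the tool's x, y, z normalised to -1 to 1, where 1 is 0.1 rad. A call has exactly 8 rows; each row shifts and turns the pose as measured when the row begins, along the tool's axes as they then stand; what a row does not reach is not made up. A row lasts 1/10 s, in which the tool goes at most 50 mm and 8.59 degrees, less where a joint would pass 70% of its speed; a pose out of reach is approached as far as the arm can. A call with a number of a shift or a turn outside -1 to 1 is refused whole. A call with a gripper value outside its range is refused whole. The fingers move at their own pace and stop on an object; the grip force is fixed at half the most. Time passes only in rows, so rows that do not move let the fingers close, or fill a call up. It gives the time, the measured TCP pose, the force and the opening at its end, in the units of the state.
- ctrl.observe(): the state, without advancing time (a new reading comes with each control period).
- eyes.capture(name): name is "scene" or "side" or "wrist"; returns a dict with "color" (384x512x3 uint8, red, green, blue), "vfov" (degrees; the focal length in pixels is half the picture's height over the tangent of half this angle, whatever the lens; pixels are square), "cx", "cy" (the principal point, pixels), "distortion" ([k1, k2, p1, p2, k3] as OpenCV has them; the pictures are not rectified), "R" (3x3) and "t" (3): a world point X has camera coordinates R X + t. Camera axes: x right, y down, z forward; pixel columns grow to the right and rows downward; lengths in mm; the calibration is good to about 2 mm. A picture is of the moment at which its call begins. There is no depth.
- ctrl.job_done(): hands the job in, once; it reports no verdict.
Trained networks look in the newest picture that a camera, given by its name, has taken for a name from the list of things; names that differ only in an ending like _2 or _b are one class to them, and where a whole thing is asked for, a point or a joint stands for the part that bears it (a point fixed in the world has none). Each returns a list of dicts, best first, with "confidence" (0 to 1); they miss things now and then, are a little off and sometimes report something else, mostly with a low value. They report only what shows in the picture. A call takes as long as a camera call.
- finder.trace(camera, thing): "region" (384x512 bool, what is visible of it) and "rect" ([left, top, right, bottom] in pixels, round what is visible of it).
The state is a dict: "clock": time; "qpos": joint angles; "dq": joint speeds; "effort": joint torques, N m; "eef_pos": TCP position; "ee_rot": TCP orientation; "ft_force": force on the tool from outside, world axes, zero at the start; "ft_torque": the same for the moment, N m; "gripper_width": finger opening in mm.
Only numpy, scipy, OpenCV 4.12 (cv2) and the standard library are available. Lean on these libraries where they do the work, as an engineer would, in place of code of your own. Each camera call takes 0.05 s, during which the arm holds its last target. There are 200 camera calls.

## Task

Shut off the air: with the fingertips, push the cover of the white valve box straight back, away from the robot, as far as it goes. Then push the valve handle that is marked with the round disc over its pivot clockwise (seen from above), without gripping it, until it stands square across its pipe against its stop. Leave the other, unmarked handle as it is and do not move or pick up any of the loose things around the box.

Things in the scene. Friction and masses are not known exactly. Their poses are not given: they have to be found in the camera images.
- valve_box: White box fixed to the bench, 320 (own x, front to back) x 270 x 80 mm tall; origin: centre of underside. Front: open-topped bay, own x -152 to -10, own y -127 to 127 mm, floor at 8 mm, rims at 80; behind it a closed deck at 80 mm. Rails at own y +-132 rise to 88. Two brass pipes along own x, valve bodies up to 36 mm. Handle pivots at own x -115, own y 70 and -40; which has the disc varies.
- cover (a joint): Grey flat cover, 150 (box x) x 250 x 16 mm, on top of the box, 81 to 97 mm above the bench; slides along the box's x. 0 m: shut, front flush with the box's front, bay hidden. 0.15 m: its stop, back on the deck, front face at box x -10 mm, handles in the open. Starts within 15 mm of shut, stays where left, takes about 3 N.
- cover_front (a point): Centre of the cover's flat upright front face (facing the robot), 89 mm above the bench. Push here along the box's own x.
- disc_handle (a joint): Marked handle's angle (rad) about the vertical through its pivot. 0: open, bar along its pipe, pointing to the box's back (+x). Grows clockwise seen from above, to 1.571 at its stop: shut, bar pointing to the box's -y. Starts at 0 to 0.3; stays where left; takes about 0.12 N m.
- disc_pivot (a point): On the marked handle's pivot axis, at the height of the bar's top, 72 mm above the bench. Steel disc of 46 mm diameter, 4 mm thick, lies on the bar here (up to 76 mm): this is the mark.
- disc_bar (a point): Point on top of the marked bar, 45 mm from the pivot. Plain steel bar 14 mm wide, 16 mm tall (56 to 72 mm above the bench), from 8 mm behind the pivot to 70 mm out. Own x points from the pivot to the end, own y across the bar. Push on its flank, between disc and end.
- disc_end (a point): Middle of the free end of the marked bar's top, 70 mm from the pivot.
- plain_pivot (a point): On the unmarked handle's pivot axis, at the height of its bar's top (72 mm). Here only a small 12 mm stud instead of the disc; otherwise the same handle, open as well.
- plain_bar (a point): Point on top of the unmarked bar, 45 mm from its pivot.
- plain_end (a point): Middle of the free end of the unmarked bar's top, 70 mm from its pivot; must stay where it is (within 12 mm).
- vial: Small capped glass vial, 22 mm diameter, 45 mm tall, standing on the bench just in front of the box, near its +y corner; origin at the centre of its underside.
- bottle: Amber bottle, 60 mm diameter, 110 mm tall, beside the box on its +y side; origin at the centre of its underside.
- beaker: Clear beaker, 64 mm diameter, 80 mm tall, beside the box on its +y side; origin at the centre of its underside.
- screwdriver: Screwdriver lying beside the box on its -y side, about along the box's own x; origin under its middle.
- tape: Roll of tape lying flat, 90 mm diameter, 20 mm tall, on the right of the bench; origin at the centre of its underside.
- tissues: Green tissue carton 110 x 110 x 100 mm on the right of the bench; origin at the centre of its underside.
- tip_rack: Blue divided rack 90 x 130 x 60 mm on the left of the bench; origin at the centre of its underside.

How it is judged (in metres and radians):
On the way, in this order (a step that is already met when the one before it is completed fails the run):
1. the cover is pushed back, the handles revealed (value of joint cover above 0.135 m), for 0.2 s.
2. the marked handle is pushed shut (value of joint disc_handle above 1.45 rad), for 0.2 s.
At the end, for the whole second after the job is handed in: The cover is within 15 mm of its back stop, the handle with the disc is within 0.12 rad (7 degrees) of its shut stop and at rest, the unmarked handle's end is within 12 mm of where it was, and every loose thing is within 30 mm of where it was (value of joint cover above 0.135 m and value of joint disc_handle above 1.45 rad and distance of plain_end from where it was at the start of the episode below 0.012 m and velocity of joint disc_handle between -0.05 and 0.05 rad/s and not (distance of vial from where it was at the start of the episode above 0.03 m) and not (distance of bottle from where it was at the start of the episode above 0.03 m) and not (distance of beaker from where it was at the start of the episode above 0.03 m) and not (distance of screwdriver from where it was at the start of the episode above 0.03 m) and not (distance of tape from where it was at the start of the episode above 0.03 m) and not (distance of tissues from where it was at the start of the episode above 0.03 m) and not (distance of tip_rack from where it was at the start of the episode above 0.03 m)); the robot touches nothing.
It fails at once if the unmarked handle is moved by more than 12 mm at its end (distance of plain_end from where it was at the start of the episode above 0.012 m).
It fails at once if a handle is gripped: its bar is between the fingers ((contact force between the fingers and disc_handle above 0.5 N and y of the grasp point in the frame of disc_bar between -0.007 and 0.007 m and x of the grasp point in the frame of disc_bar between -0.03 and 0.03 m and z of the grasp point in the frame of disc_bar between -0.03 and 0.012 m) or (contact force between the fingers and plain_handle above 0.5 N and y of the grasp point in the frame of plain_bar between -0.007 and 0.007 m and x of the grasp point in the frame of plain_bar between -0.03 and 0.03 m and z of the grasp point in the frame of plain_bar between -0.03 and 0.012 m)).
It fails at once if a loose thing is picked up, knocked over or shifted by more than 30 mm (distance of any of vial, bottle, beaker, screwdriver, tape, tissues, tip_rack from where it was at the start of the episode above 0.03 m).
It also fails if it takes over 48 s, if anything falls off the work surface, if the arm or the gripper's body presses on something with over 40 N, if the wrist force passes 120 N, or if a joint passes its speed limit or range.

## Working session

There is one attempt and no reset: what is moved stays moved. The work goes in short steps, Python scripts to look and compute and a shell command to move; the robot and the scene stay as the last step left them, time stands still between calls to the robot, and variables do not carry over. Pictures are saved under pics/ and viewed, about 8 in all and at most 12, crops included, and the job is handed in when it is done.

```bash
mkdir -p pics
python3 - <<'E'
from bench import ctrl, eyes, finder
import cv2,numpy as np
s=ctrl.observe();print({k:np.round(s[k],3) for k in('clock','eef_pos','ee_rot','gripper_width','ft_force')})
for c in("scene","side"):
    p=eyes.capture(c);cv2.imwrite(f"pics/{c}1.png",p["color"][:,:,::-1])
    print(c,p["vfov"],p["cx"],p["cy"],p["distortion"],(-p["R"].T@p["t"]).round())
    for t in("valve_box","cover","vial","bottle","beaker","screwdriver"):
        for d in finder.trace(c,t)[:1]: print(t,round(d["confidence"],2),d["rect"])
E
```

```text
{'clock': np.float64(0.0), 'eef_pos': array([ 182.074, -597.505,  204.835]), 'ee_rot': array([ 3.141e+00,  1.000e-03, -1.275e+00]), 'gripper_width': np.float64(93.729), 'ft_force': array([-0.647,  0.709, -0.265])}
scene 53.74555326631992 262.7536267446304 194.07567920005158 [-0.00310845  0.          0.          0.          0.        ] [1099. -951.  823.]
valve_box 0.76 [236.7, 160.2, 365.6, 250.1]
cover 0.89 [242.0, 163.5, 319.7, 208.5]
bottle 0.52 [307.6, 158.5, 324.8, 174.6]
beaker 0.77 [326.5, 168.1, 346.0, 182.5]
screwdriver 0.6 [235.8, 222.2, 278.8, 248.2]
side 47.51733375570433 248.48510916277698 184.1873102214225 [-0.08836583  0.          0.          0.          0.        ] [ 351. 1080. 1067.]
valve_box 0.57 [137.4, 162.4, 261.6, 255.4]
cover 0.58 [190.1, 175.0, 256.5, 232.1]
vial 0.67 [240.4, 235.0, 252.8, 249.1]
bottle 0.82 [187.8, 234.8, 209.6, 263.2]
beaker 0.66 [158.9, 231.1, 181.2, 262.0]
```

Run:
```python
import cv2
a=cv2.imread("pics/scene1.png")[120:290,180:410];b=cv2.imread("pics/side1.png")[130:290,110:330]
a=cv2.resize(a,None,fx=3.4,fy=3.4,interpolation=2);b=cv2.resize(b,None,fx=3.6,fy=3.6,interpolation=2)
cv2.imwrite("pics/a.png",a);cv2.imwrite("pics/b.png",b)
```

```text
(no output)
```

View pics/a.png

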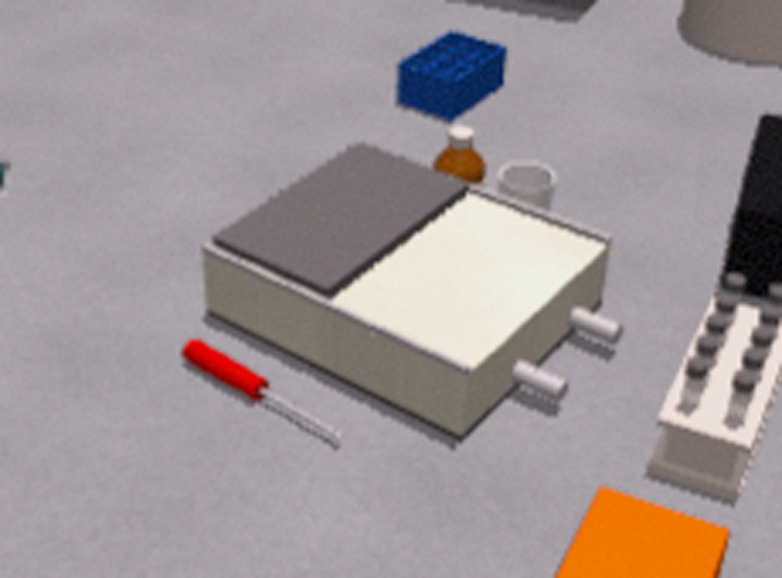

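View pics/b.png

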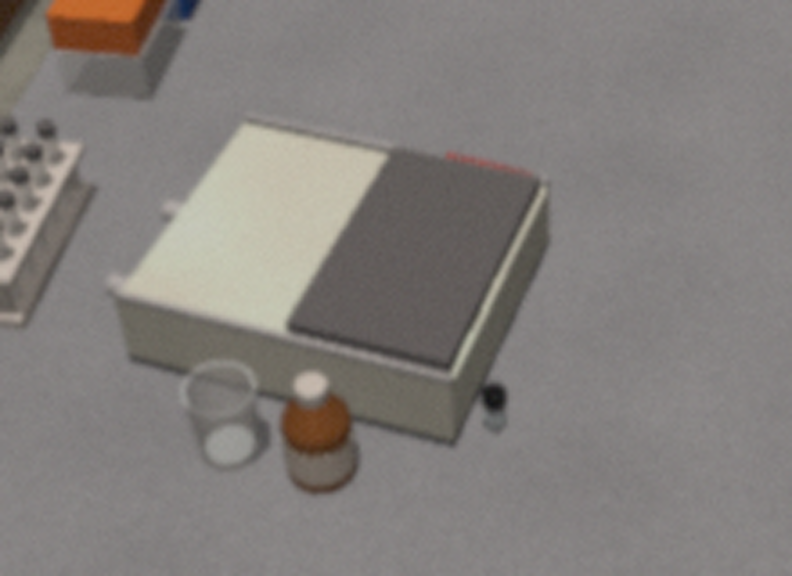

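The scene view shows the grey cover's corners (crop) at (362,145), (215,243), (332,293) and (470,187). The side view has them at (540,180), (395,152), (290,330) and (448,365), with the vial at (495,425). I'll fit the box pose to these.

```bash
cat > h.py <<'E'
import numpy as np,cv2
def proj(p,X):
    f=p["color"].shape[0]/2/np.tan(np.radians(p["vfov"]/2)); K=np.array([[f,0,p["cx"]],[0,f,p["cy"]],[0,0,1.]])
    return cv2.projectPoints(np.asarray(X,float).reshape(-1,1,3),cv2.Rodrigues(np.array(p["R"]))[0],np.array(p["t"],float),K,np.array(p["distortion"],float))[0][:,0]
def ray(p,uv,z):
    f=p["color"].shape[0]/2/np.tan(np.radians(p["vfov"]/2)); K=np.array([[f,0,p["cx"]],[0,f,p["cy"]],[0,0,1.]])
    n=cv2.undistortPoints(np.array(uv,float).reshape(-1,1,2),K,np.array(p["distortion"],float))[:,0]
    d=np.c_[n,np.ones(len(n))]@np.array(p["R"]); c=-np.array(p["R"]).T@np.array(p["t"])
    return c+d*((z-c[2])/d[:,2])[:,None]
def b2w(b,P):
    P=np.asarray(P,float).reshape(-1,3);c,s=np.cos(b[2]),np.sin(b[2])
    return np.c_[b[0]+c*P[:,0]-s*P[:,1],b[1]+s*P[:,0]+c*P[:,1],P[:,2]]
E
python3 - <<'E'
from bench import eyes,finder
from h import *
from scipy.optimize import least_squares
S=eyes.capture("scene");D=eyes.capture("side")
cs=np.array([[362,145],[215,243],[332,293],[470,187]])/3.4+[180,120]
cd=np.array([[448,365],[540,180],[395,152],[290,330]])/3.6+[110,130]
bs=np.array([[470,370],[607,240]])/3.4+[180,120]
bd=np.array([[247,122],[122,295],[455,375],[547,183]])/3.6+[110,130]
print(ray(S,cs,97).round(),ray(D,cd,97).round())
def res(v):
    C=b2w(v,[[-160+v[3],125,97],[-160+v[3],-125,97],[-10+v[3],-125,97],[-10+v[3],125,97]])
    B=b2w(v,[[160,-135,88],[160,135,88],[-160,135,88],[-160,-135,88]])
    return np.r_[proj(S,C)-cs,proj(D,C)-cd,proj(S,B[:2])-bs,proj(D,B)-bd].ravel()
r=least_squares(res,[550,-50,0,5],loss="soft_l1");v=r.x;print(v.round(3),np.abs(res(v)).round(1))
np.save("box.npy",v)
print("vial",ray(D,np.array([[495,428]])/3.6+[110,130],0).round(),"front",b2w(v,[-160+v[3],0,89]).round(),"pivots",b2w(v,[[-115,70,72],[-115,-40,72]]).round())
V=ray(D,np.array([[495,428],[320,480],[228,455]])/3.6+[110,130],0)-[v[0],v[1],0]
print("in box",(b2w([0,0,-v[2]],V)).round())
E
```

```text
[[548. 204.  97.]
 [503. -43.  97.]
 [647. -65.  97.]
 [691. 175.  97.]] [[533. 217.  97.]
 [487. -26.  97.]
 [631. -48.  97.]
 [674. 196.  97.]]
[ 6.62037e+02  6.52630e+01 -1.76000e-01  8.63600e+00] [1.8 1.9 1.2 2.6 1.3 1.9 0.7 2.3 0.4 0.5 0.9 1.2 1.7 2.  2.3 1.9 1.6 1.7
 0.2 2.4 1.  2.  2.8 0.6 0.7 1.8 0.4 1.3]
vial [[498. 198.   0.]] front [[513.  92.  89.]] pivots [[561. 154.  72.]
 [542.  46.  72.]]
in box [[-185.  102.    0.]
 [ -61.  203.    0.]
 [  26.  203.    0.]]
```

```bash
python3 -m pendant '-1 -0.3 -0.2 -0.8 0 0 0;-1 -0.7 -0.6 -0.4 0 0 0;-1 -0.7 -0.6 -0.2 0 0 0;-1 -0.7 -0.6 0 0 0 0;-1 -0.7 -0.6 0 0 0 0;-1 -0.7 -0.6 0 0 0 0;-1 -0.7 -0.6 0 0 0 0;-1 -0.7 -0.6 0 0 0 0'
```

```text
clock: 1.6
eef_pos: [318.3, -278.1, 277.4]
ee_rot: [3.141, -0.002, -1.283]
ft_force: [1.4, 0.3, -0.1]
gripper_width: 33.5
```

```bash
python3 -m pendant '-1 -0.7 -0.6 -0.1 0 0 0;-1 -0.7 -0.6 -0.1 0 0 0;-1 -0.7 -0.6 -0.1 0 0 0;-1 -0.7 -0.6 -0.1 0 0 0;-1 -0.7 -0.6 -0.1 0 0 0;-1 -0.7 -0.6 -0.1 0 0 0;-1 -0.7 -0.6 -0.1 0 0 0;-1 -0.7 -0.6 0 0 0 0'
python3 -m pendant '-1 0 0 0 0 0 1;-1 0 0 0 0 0 1;-1 0 0 0 0 0 1;-1 0 0 0 0 0 1;-1 0 0 0 0 0 0.6;-1 0 0 0 0 0 0;-1 0 0 0 0 0 0;-1 0 0 0 0 0 0'
python3 - <<'E'
from bench import ctrl,eyes
import cv2,numpy as np
print(ctrl.observe()["qpos"].round(2))
w=eyes.capture("wrist");s=eyes.capture("side");c=eyes.capture("scene")
print((-w["R"].T@w["t"]).round())
cv2.imwrite("pics/w1.png",cv2.resize(w["color"][:,:,::-1],None,fx=1.5,fy=1.5)); np.savez("w1.npz",**{k:w[k] for k in w})
cv2.imwrite("pics/s2.png",s["color"][:,:,::-1]); cv2.imwrite("pics/c2.png",c["color"][:,:,::-1])
E
```

```text
clock: 2.4
eef_pos: [472.1, 73.9, 315.3]
ee_rot: [-3.138, -0.008, -1.285]
ft_force: [0.9, -0.1, 0.3]
gripper_width: 0.6
clock: 3.2
eef_pos: [473.1, 81.5, 315.7]
ee_rot: [-3.134, -0.002, -1.749]
ft_force: [0.1, 0.4, -0.4]
gripper_width: 0.3
[ 0.42  0.09 -0.7   1.8   0.07  1.27 -2.05]
[542.  70. 495.]
```

View pics/w1.png

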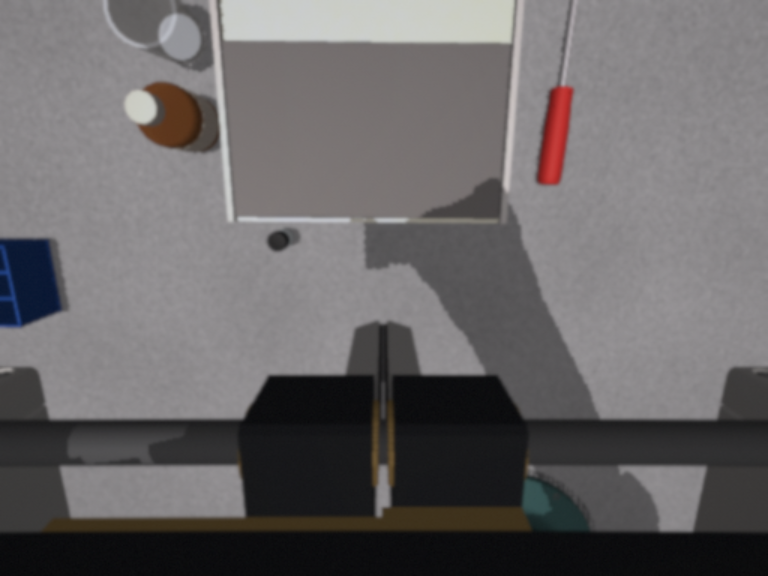

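Wrist view: the cover's corners are at (235,217), (501,219), (513,42) and (222,42), and the vial cap is at (279,240). I'll project these.

Run:
```python
from h import *
w=dict(np.load("w1.npz"))
print(ray(w,np.array([[235,217],[501,219],[513,42],[222,42]])/1.5,97).round(1))
print("rail front",ray(w,np.array([[229,222],[507,221]])/1.5,84).round(1),"vial",ray(w,np.array([[279,240]])/1.5,45).round(1))
c=ray(w,np.array([[235,217],[501,219],[513,42],[222,42]])/1.5,97)
print("yaw",np.arctan2(*(c[0]-c[1])[[0,1]]),"w",np.linalg.norm(c[0]-c[1]),"len",np.linalg.norm((c[3]+c[2]-c[0]-c[1])/2),"front",(c[0]+c[1])/2)
print("tip px",proj(w,[[473,81.5,315.7]])*1.5)
```

```text
[[535.1 211.8  97. ]
 [489.  -35.3  97. ]
 [637.  -61.6  97. ]
 [680.6 184.   97. ]]
rail front [[531.2 223.4  84. ]
 [484.3 -44.3  84. ]] vial [[502.  189.9  45. ]]
yaw 0.18432607231668158 w 251.38221688187468 len 149.27347348084933 front [512.02478287  88.23240285  97.        ]
tip px [[383.60671334 339.63544451]]
```

```bash
python3 -m pendant '-1 -0.1 0 0.8 0 0 0;-1 -0.1 0 0.8 0 0 0;-1 -0.1 0 0.8 0 0 0;-1 0 0 0.8 0 0 0;-1 0 0 0.8 0 0 0;-1 0 0 0.4 0 0 0;-1 0 0 0 0 0 0;-1 0 0 0 0 0 0'
```

```text
clock: 4.15
eef_pos: [479.3, 96.2, 89.7]
ee_rot: [-3.13, -0.001, -1.746]
ft_force: [-0.3, -0.1, 0.6]
gripper_width: 0.3
```

```bash
python3 -m pendant '-1 0 -0.4 0.04 0 0 0;-1 0 -0.3 0 0 0 0;-1 0 -0.4 0 0 0 0;-1 0 -0.4 0 0 0 0;-1 0 -0.4 0 0 0 0;-1 0 -0.4 0 0 0 0;-1 0 -0.4 0 0 0 0;-1 0 -0.4 0 0 0 0'
```

```text
clock: 4.95
eef_pos: [636.4, 68.1, 101.4]
ee_rot: [-3.126, -0.001, -1.745]
ft_force: [-0.0, -0.6, 0.9]
gripper_width: 0.6
```

The tip rose to z=101, above the cover top, so I'm checking before I go on.

Run:
```python
from bench import ctrl,eyes
import cv2,numpy as np
w=eyes.capture("wrist");np.savez("w2.npz",**{k:w[k] for k in w})
cv2.imwrite("pics/w2.png",cv2.resize(w["color"][:,:,::-1],None,fx=1.5,fy=1.5))
print(ctrl.observe()["eef_pos"],ctrl.observe()["dq"].round(2))
```

```text
[639.18566716  67.02711397 101.77602575] [ 0.01 -0.03 -0.    0.06 -0.01 -0.04 -0.03]
```

View pics/w2.png

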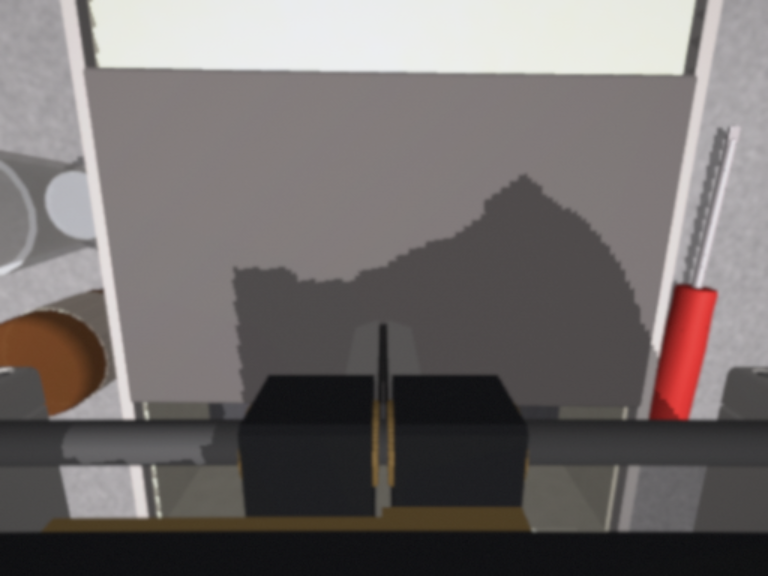

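The cover went part of the way (back edge at row 72, front edge at row 405), and then the tip rode up onto it. I'll measure how far it got.

Run:
```python
from h import *
w=dict(np.load("w2.npz"))
c=ray(w,np.array([[88,70],[693,76],[640,405],[132,402]])/1.5,97);print(c.round(1))
u=np.array([.9838,-.1794,0]);v=np.array([.1794,.9838,0]);o=np.array([508,89.5,0])
print("u,v from box front",np.c_[(c-o)@u,(c-o)@v].round(1)); t=np.array([639.2,67,0])-o;print("tcp",t@u,t@v)
```

```text
[[768.8 165.9  97. ]
 [724.7 -74.2  97. ]
 [580.  -48.9  97. ]
 [624.1 194.1  97. ]]
u,v from box front [[ 242.8  121.9]
 [ 242.6 -122.2]
 [  95.7 -123.2]
 [  95.5  123.8]]
tcp 133.11106000000004 1.4017800000000094
```

```bash
python3 -m pendant '-1 0 0 -0.25 0 0 0;-1 0 0.5 0 -0.16 0 0;-1 0 0.5 0 0 0 0;-1 0 0.3 0 0 0 0;-1 0 0 0.3 0 0 0;-1 0 0 0.2 0 0 0;-1 0 0 0 0 0 0;-1 0 0 0 0 0 0'
```

```text
clock: 5.8
eef_pos: [576.4, 78.9, 99.5]
ee_rot: [-3.13, 0.002, -1.747]
ft_force: [0.9, -0.0, 0.5]
gripper_width: 0.4
```

```bash
python3 -m pendant '-1 0 0 0.3 -0.1 0 0;-1 0 0 0 0 0 0;-1 0 -0.2 0.03 0 0 0;-1 0 -0.2 0.03 0 0 0;-1 0 -0.2 0.03 0 0 0;-1 0 -0.2 0.03 0 0 0;-1 0 -0.2 0.03 0 0 0;-1 0 -0.2 0.03 0 0 0'
```

```text
clock: 6.6
eef_pos: [640.6, 67.8, 73.8]
ee_rot: [3.141, 0.002, -1.747]
ft_force: [-4.1, -0.3, 3.0]
gripper_width: 0.5
```

```bash
python3 -m pendant '-1 0 0 -0.2 0 0 0;-1 0 0 0 0 0 0;-1 0 -0.1 0 0 0 0;-1 0 -0.1 0 0 0 0;-1 0 -0.1 0 0 0 0;-1 0 -0.1 0 0 0 0;-1 0 -0.1 0 0 0 0;-1 0 0 0 0 0 0'
```

```text
clock: 7.4
eef_pos: [645.4, 66.9, 84.2]
ee_rot: [3.098, -0.011, -1.741]
ft_force: [0.3, -0.3, -0.2]
gripper_width: 0.5
```

```bash
python3 -m pendant '-1 0 0.2 -0.4 0.4 0 0;-1 0 0.4 -1 0 0 0;-1 0 0.6 -0.8 0 0 0;-1 0 0.8 -0.5 0 0 0;-1 0 0.8 -0.2 0 0 0;-1 0 0.3 0 0 0 0;-1 0 0 0 0 0 0;-1 0 0 0 0 0 0'
python3 - <<'E'
from bench import ctrl,eyes
import cv2,numpy as np
w=eyes.capture("wrist");np.savez("w3.npz",**{k:w[k] for k in w})
cv2.imwrite("pics/w3.png",cv2.resize(w["color"][:,:,::-1],None,fx=1.5,fy=1.5))
E
```

```text
clock: 8.2
eef_pos: [492.1, 94.8, 234.6]
ee_rot: [-3.136, -0.013, -1.741]
ft_force: [-0.1, 0.1, -0.1]
gripper_width: 0.2
```

View pics/w3.png

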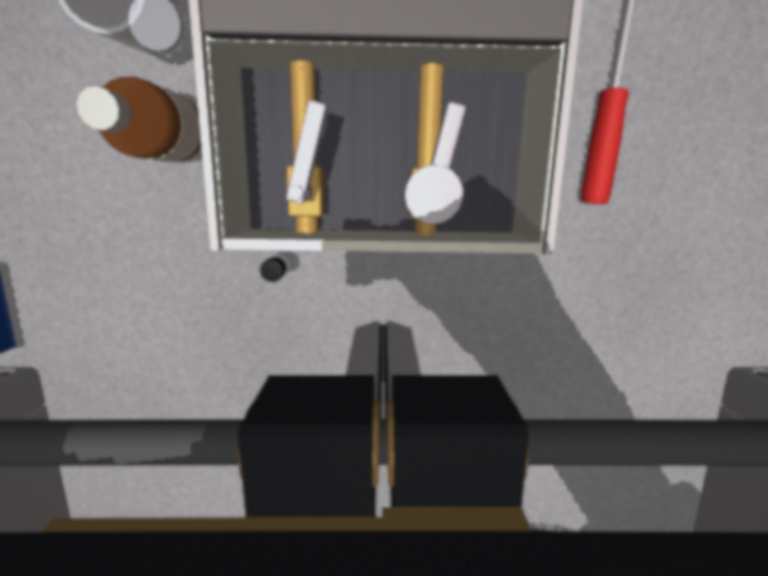

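The bay is open. The disc is on the right handle (own y -40), centre (434,193), bar end (456,105). The plain handle runs from (296,192) to (317,103), and the cover's front edge is at row ~37.

Run:
```python
from h import *
w=dict(np.load("w3.npz"))
u=np.array([.9838,-.1794,0]);v=np.array([.1794,.9838,0]);o=np.array([508,89.5,0])
def r(n,px,z):
    c=ray(w,np.array(px)/1.5,z);print(n,c.round(1).tolist(),np.c_[(c-o)@u,(c-o)@v].round(1).tolist())
r("disc",[[434,193]],76);r("end",[[456,104]],72);r("plain",[[296,192],[317,103]],72);r("cover",[[205,36],[565,41]],81);r("cover97",[[205,36],[565,41]],97);r("rim",[[225,242],[545,248]],80)
```

```text
disc [[545.5, 42.8, 76.0]] [[45.3, -39.3]]
end [[608.1, 16.6, 72.0]] [[111.6, -53.8]]
plain [[564.6, 150.9, 72.0], [626.3, 120.8, 72.0]] [[44.7, 70.5], [110.8, 52.1]]
cover [[680.7, 189.1, 81.0], [635.4, -64.2, 81.0]] [[152.1, 129.0], [152.9, -128.3]]
cover97 [[675.0, 184.1, 97.0], [631.9, -57.0, 97.0]] [[147.4, 123.1], [148.2, -121.9]]
rim [[535.8, 213.6, 80.0], [487.3, -39.5, 80.0]] [[5.1, 127.1], [2.8, -130.6]]
```

The measured pivots match the nominal geometry and the cover is at about 148 mm. Next I go in between the handles, on the +y side of the marked bar.

```bash
python3 -m pendant '-1 0.1 -0.7 0 0 0 0;-1 0.2 -0.7 0 0 0 0;-1 0.1 -0.7 0 0 0 0;-1 0 -0.1 0.6 0 0 0;-1 0 0 0.8 0 0 0;-1 0 0 0.8 0 0 0;-1 0 0 0.2 0 0 0;-1 0 0 0 0 0 0'
```

```text
clock: 9.05
eef_pos: [608.5, 50.7, 105.8]
ee_rot: [-3.14, -0.012, -1.745]
ft_force: [0.6, -0.4, 1.5]
gripper_width: 0.7
```

```bash
python3 -m pendant '-1 0 0.25 0 0 0 0;-1 0 0 0.3 0 0 0;-1 0 0 0.3 0 0 0;-1 0 0 0.2 0 0 0;-1 0 0 0.1 0 0 0;-1 0 0 0 0 0 0;-1 0 0 0 0 0 0;-1 0 0 0 0 0 0'
```

```text
clock: 9.85
eef_pos: [600.9, 52.3, 62.0]
ee_rot: [-3.135, -0.011, -1.747]
ft_force: [0.1, 0.6, -1.2]
gripper_width: 0.6
```

```bash
python3 -m pendant '-1 0.1 0.05 0.1 0 0 0;-1 0.12 0.05 0 0 0 0;-1 0.12 0 0 0 0 0;-1 0.12 0 0 0 0 0;-1 0.12 0 0 0 0 0;-1 0 0 0 0 0 0;-1 0 0 0 0 0 0;-1 0 0 0 0 0 0'
```

```text
clock: 10.65
eef_pos: [590.6, 22.7, 58.0]
ee_rot: [-3.133, -0.009, -1.747]
ft_force: [-0.1, 2.4, -0.4]
gripper_width: 0.8
```

```bash
python3 -m pendant '-1 0.13 0.04 0 0 0 0;-1 0.13 0.08 0 0 0 0;-1 0.12 0.1 0 0 0 0;-1 0.1 0.12 0 0 0 0;-1 0.06 0.12 0 0 0 0;-1 0 0 0 0 0 0;-1 0 0 0 0 0 0;-1 0 0 0 0 0 0'
```

```text
clock: 11.45
eef_pos: [561.0, -2.3, 58.5]
ee_rot: [-3.132, -0.009, -1.747]
ft_force: [1.2, 1.7, -0.0]
gripper_width: 0.5
```

```bash
python3 -m pendant '-1 0.02 0.07 0 0 0 0;-1 0.02 0.07 0 0 0 0;-1 0 0.07 0 0 0 0;-1 0 0.07 0 0 0 0;-1 0 0.07 0 0 0 0;-1 0 0.07 0 0 0 0;-1 0 0.07 0 0 0 0;-1 0 0.05 0 0 0 0'
```

```text
clock: 12.25
eef_pos: [552.8, -3.2, 61.6]
ee_rot: [-3.092, 0.001, -1.751]
ft_force: [20.0, -0.4, -14.5]
gripper_width: 0.6
```

The handle is against its stop: 20 N, and the tip is 15.5 mm from the pivot line, as predicted. I'm backing off and lifting.

```bash
python3 -m pendant '-1 0 -0.2 0 0 0 0;-1 0 -0.1 0 -0.3 0 0;-1 0 0 -0.5 0 0 0;-1 0 0 -0.8 0 0 0;-1 0 0 -0.8 0 0 0;-1 0 0 -0.8 0 0 0;-1 0 0 -0.6 0 0 0;-1 0 0 0 0 0 0'
python3 -m pendant '-1 -0.6 0.6 0 0 0 0;-1 -0.6 0.6 0 0 0 0;-1 -0.6 0.6 0 0 0 0;-1 0 0 0 0 0 0;-1 0 0 0 0 0 0;-1 0 0 0 0 0 0;-1 0 0 0 0 0 0;-1 0 0 0 0 0 0'
python3 - <<'E'
from bench import ctrl,eyes
import cv2,numpy as np
w=eyes.capture("wrist");np.savez("w4.npz",**{k:w[k] for k in w})
cv2.imwrite("pics/w4.png",cv2.resize(w["color"][:,:,::-1],None,fx=1.5,fy=1.5))
E
```

```text
clock: 13.05
eef_pos: [562.1, -6.5, 242.0]
ee_rot: [-3.133, -0.002, -1.751]
ft_force: [-0.2, 0.7, -1.2]
gripper_width: 0.4
clock: 13.85
eef_pos: [486.0, 98.1, 238.0]
ee_rot: [-3.139, -0.005, -1.756]
ft_force: [-0.9, 0.1, 0.7]
gripper_width: 0.4
```

View pics/w4.png

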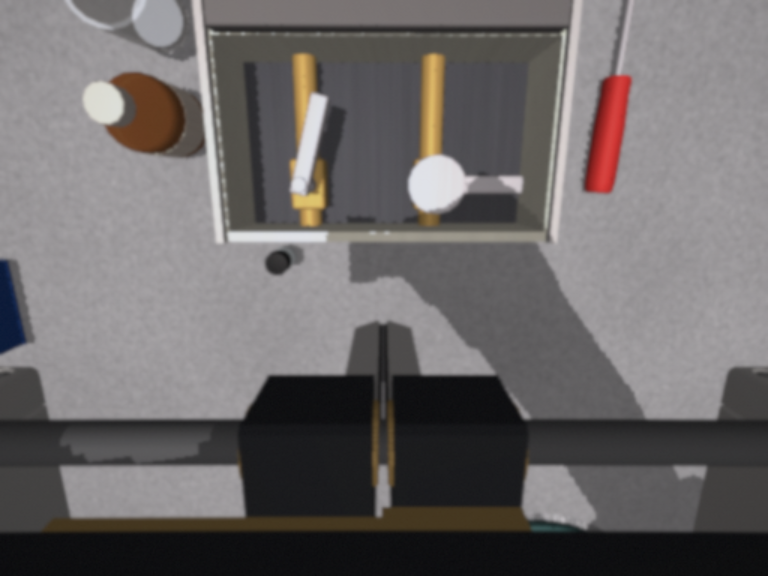

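The marked bar now runs from the disc at (437,184) to (522,184), square across its pipe. The plain handle and the loose things in view look unchanged. One numeric check, then I hand in.

Run:
```python
from h import *
from bench import ctrl
w=dict(np.load("w4.npz"))
u=np.array([.9838,-.1794,0]);v=np.array([.1794,.9838,0]);o=np.array([508,89.5,0])
def r(n,px,z):
    c=ray(w,np.array(px)/1.5,z);q=np.c_[(c-o)@u,(c-o)@v];print(n,q.round(1).tolist());return q
a=r("disc",[[437,184]],76)[0];b=r("end",[[522,184]],72)[0];d=b-a;th=np.arctan2(-d[1],d[0]);print(th)
p=r("plain",[[300,186],[319,95]],72);c=r("cover97",[[205,25],[565,29]],97);r("vial",[[278,262]],45)
if th>1.48 and c[:,0].min()>138: print(ctrl.job_done())
```

```text
disc [[44.6, -39.3]]
end [[44.2, -108.3]]
1.5752057839282196
plain [[43.3, 70.4], [110.8, 52.3]]
cover97 [[150.1, 124.6], [147.3, -121.1]]
vial [[-24.0, 98.8]]
the job is handed in; nothing more can be done
None
```

The job is handed in at about 14 s on the robot's clock. The cover is pushed back and the marked handle is shut; no verdict was reported.

- **Cover:** I pushed it with the closed fingertips. On the first push the tip drifted up and rode onto the cover at about 95 mm of travel. I backed off and pushed again, and it ended at about 148 mm (limit 135 mm).
- **Marked handle:** It is the one at own y -40. I pushed its flank with the closed fingers, without gripping, until it stood against its stop with 20 N on the wrist. The final picture measures about 1.575 rad (limit 1.45 rad).
- **Unmarked handle:** Its end measures within about 1 mm of where it stood after the cover was opened.
- **Loose things:** In the last wrist picture the vial, bottle, beaker and screwdriver look as they were. I did not re-check the tape, tissues and tip rack by measurement, but the arm did not go near them.
- **Robot:** It ended about 240 mm above the bench, touching nothing.

The scene and side cameras disagreed by about 20 mm, measured from the corners I read in the pictures. I took positions from the wrist camera instead, whose cover size and handle pivots matched the given dimensions to 1–2 mm.

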